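# Put three swapped parts back in the trays of their own machines

## Task

The parts of the three machines on the bench were put back in the wrong trays: put the pump impeller in the tray in front of the opened pump casing, the ceramic fuse holder in the tray in front of the fuse box and the blue spray nozzle in the tray in front of the spray gun, each in the middle of its tray and the same way up as now. Park one part in the empty fourth tray while you change them round, and leave that tray empty again. Do not disturb the screwdriver, the spanner and the brush that lie between the trays.

Things in the scene. Friction and masses are not known exactly. Their poses are not given: they have to be found in the camera images.
- impeller: Stainless steel pump impeller: disc 76 mm across and 4 mm thick with six curved vanes on top (up to 15 mm) and a central round hub 26 mm across, whose top is 40 mm above its underside; grip the hub above the vanes. 0.28 kg. Origin: centre of its underside, z up. Starts flat in a wrong tray, near its middle, 4 mm above the bench, any yaw.
- fuse_holder: White ceramic fuse holder: base block 64 x 34 x 14 mm, long along its x, with a carrier 44 (x) x 24 (y) mm on it that reaches 42 mm above its underside; grip the carrier along y. 0.14 kg. Two more like it are fixed in the fuse box. Origin: centre of its underside, z up. Starts flat in a wrong tray, near its middle, 4 mm above the bench, any yaw.
- nozzle: Blue plastic spray nozzle standing upright: collar 36 mm across and 16 mm high, above it a round body 26 mm across up to 48 mm, then a tapered tip with brass orifice up to 58 mm; grip the round body. 0.06 kg. Origin: centre of its underside, z up. Starts flat in a wrong tray, near its middle, 4 mm above the bench, any yaw.
- tray_pump: Shallow square grey plastic washer tray, 112 x 112 x 16 mm high, walls and floor 4 mm thick; stays put. Origin: centre of its underside, on the bench; x away from the robot, along a side. Just beyond it (farther from the robot) stands the pump casing: dark green bowl on its back, open, 136 mm across, 64 mm high, shaft stub in the middle. No nearer than 65 mm to the tray's centre.
- tray_fuse: Shallow square grey plastic washer tray, 112 x 112 x 16 mm high, walls and floor 4 mm thick; stays put. Origin: centre of its underside, on the bench; x away from the robot, along a side. Just beyond it (farther from the robot) stands the fuse box: grey, open, 110 x 124 x 58 mm high, two white fuse holders in it with an empty way between. No nearer than 65 mm to the tray's centre.
- tray_gun: Shallow square grey plastic washer tray, 112 x 112 x 16 mm high, walls and floor 4 mm thick; stays put. Origin: centre of its underside, on the bench; x away from the robot, along a side. Just beyond it (farther from the robot) lies the spray gun: black pistol shape, 200 mm long, 34 mm high, bare brass thread towards the tray. No nearer than 65 mm to the tray's centre.
- tray_spare: Shallow square grey plastic washer tray, 112 x 112 x 16 mm high, walls and floor 4 mm thick; stays put. Origin: centre of its underside, on the bench; x away from the robot, along a side. Empty, with no machine beyond it: the free place for parking a part.
- screwdriver: Screwdriver with yellow handle, 200 mm long, 26 mm thick. Lies between the trays on the bench, roughly along the robot's x; origin at its mid-length on the bench top. Leave it where it is.
- spanner: Steel spanner, 180 mm long, 38 mm wide, 8 mm thick. Lies between the trays on the bench, roughly along the robot's x; origin at its mid-length on the bench top. Leave it where it is.
- brush: Wooden-handled brush, 180 mm long, 42 mm wide, 20 mm thick. Lies between the trays on the bench, roughly along the robot's x; origin at its mid-length on the bench top. Leave it where it is.
Not all that is in view belongs to the job. Of the things that look like the fuse_holder, take the one that is farthest to the robot's left at the start. Leave any turquoise look-alike of the impeller alone.

How it is judged:
By the outcome, as a careful person would: the job done as asked, in the order asked, and still so for the second after the job is handed in, with the robot touching nothing.
It also fails if it takes over 109 s, if anything falls off the work surface, if the arm or the gripper's body presses on something with over 40 N, if the wrist force passes 120 N, or if a joint passes its speed limit or range.

## Robot

A 6-joint arm with a two-finger parallel gripper is mounted at the origin on the work surface. World frame = base frame: x ahead of the robot, y to its left, z up, the work surface at z = 0. Lengths are in m, angles in rad, forces in N, time in s.
With the tool pointing down it reaches from about 0.3 to 0.875 m from the base axis. Payload 6.4 kg.
Tool frame: the origin (TCP) lies on the centre line of the jaws, within the pads' length; the fingertips stand 25 mm ahead of it and the grasp point (between the pads) lies 6 mm ahead of it (ctrl.tip_reach is the distance from the TCP to the fingertips, in m); z points along the fingers, y is the line along which they close (so a half turn about z gives the same grasp; the last joint's range is limited). The gripper opens to 85 mm and grips with 20 to 120 N. Pads are 22 mm wide; open, the fingers measure 114 mm over their backs; the gripper's body (76 mm by 85 mm) begins 54 mm behind the grasp point. The pads swing forward as they close: fully open they stand 13 mm farther back than shut.
Start: joints at [1.139, 0.181, 1.607, -0, 1.354, -0.206], TCP at [0.129, 0.56, 0.256] pointing down, gripper open.
Joint ranges: [-2.99, 2.99], [-0.89, 2.07], [0.3, 2.58], [-1.14, 4.28], [0, 2.63], [-3.12, 3.12]. Speed limits (rad/s): [2.57, 2.57, 3.01, 3.14, 3.14, 3.14].

## Interface

Orientations are given as a unit quaternion [w, x, y, z].
In Python, from bench import ctrl gives the robot as it stands.
- The arm moves only by the tool servo_tool, never from a script. Its argument "motion" is a list that holds one entry, the list of rows, each a list of 5 numbers: the shift along the tool's x, y, z in cm, then the turn about the tool's z in degrees, then the closure, from -1 (fully open) to 1 (shut). In form: [[[dx, dy, dz, twist, claw], ...]]. A call has 1 to 5 rows; each row is the pose to reach, as a shift and turn from the pose commanded when the call began, along the tool's axes at that moment; what a row does not reach only later rows make up. A row lasts 1/10 s, in which the tool goes at most 50 mm and 8.59 degrees, less where a joint would pass 70% of its speed; a pose out of reach is approached as far as the arm can. A call with a gripper value outside its range is refused whole. The fingers move at their own pace and stop on an object; the grip force is fixed at half the most. Time passes only in rows, so rows that repeat a pose let the fingers close. It gives the time, the measured TCP pose, the force, the opening and the grip force at its end, in the units of the state.
- ctrl.get_obs(): the state, without advancing time (a new reading comes with each control period).
- ctrl.camera(name): name is "scene" or "top" or "wrist"; returns a dict with "pixels" (480x640x3 uint8, red, green, blue), "depth" (480x640 float32, m along the optical axis (not along the pixel's ray), 0 where there is no reading), "fx", "fy", "cx", "cy" (pixels), "R" (3x3) and "t" (3): a world point X has camera coordinates R X + t; the wrist camera has in their place "hand_eye" (4x4, takes a point from camera to tool coordinates, whose origin is the TCP and whose axes are the flange's). Camera axes: x right, y down, z forward; pixel columns grow to the right and rows downward; lengths in m; the calibration is good to about 2 mm. The wrist camera is an equidistant fisheye: a pixel r from the principal point sees the ray r / f radians off the axis. A picture is of the moment at which its call begins: read the wrist's pose just before it.
- ctrl.hand_in(): hands the job in; it is judged then, once.
The state is a dict: "time_s": time; "q": joint angles; "dq": joint speeds; "joint_efforts": joint torques, N m; "eef_pos": TCP position; "eef_rot": TCP orientation; "wrist_force": force on the tool from outside, world axes, zero at the start; "torque": the same for the moment, N m; "opening": opening from 0.0 (shut) to 1.0 (fully open); "grasp_force": force on a finger pad.
Only numpy, scipy, OpenCV 4.12 (cv2) and the standard library are available. Lean on these libraries where they do the work, as an engineer would, in place of code of your own. Each camera call takes 0.05 s, during which the arm holds its last target. There are 200 camera calls.

## Working session

There is one attempt and no reset: what is moved stays moved. The work goes in short steps, Python scripts to look and compute and a tool call to move; the robot and the scene stay as the last step left them, time stands still between calls to the robot, and variables do not carry over. Pictures are saved under pics/ and viewed, at most 14 in all, crops included, and the job is handed in when it is done.

Besides the shell and the picture viewer there is one more tool, called after "Request:" in YAML: its name, and indented under it one key for each argument. servo_tool: Moves the arm, as the interface text tells. Its arguments: {"type":"object","properties":{"motion":{"type":"array"}},"required":["motion"]}

```bash
ls; mkdir -p pics; python3 - <<'E'
from bench import ctrl
import cv2, numpy as np
o=ctrl.get_obs(); print(o)
for n in ("top","scene"):
    c=ctrl.camera(n); cv2.imwrite(f"pics/{n}0.png",c["pixels"][:,:,::-1]); np.savez(f"{n}0.npz",**c)
    print(n,c["fx"],c["fy"],c["cx"],c["cy"],np.round(c["R"],3).tolist(),c["t"], (c["depth"]>0).mean())
print(ctrl.tip_reach)
E
```

```text
pics
{'time_s': 0.0, 'q': array([ 1.13870465e+00,  1.81530909e-01,  1.60802893e+00,  3.01053834e-05,
        1.35380185e+00, -2.06292128e-01]), 'dq': array([ 0.0008383 ,  0.00031602,  0.00132959,  0.00043824,  0.00019905,
       -0.00164931]), 'joint_efforts': array([-2.52548680e-04, -4.44876444e+01, -3.51334119e+01, -2.80661288e-04,
        9.14122764e-03,  6.61042293e-06]), 'eef_pos': array([0.12848265, 0.55993035, 0.2553797 ]), 'eef_rot': array([-2.91516773e-04,  1.12663274e-01,  9.93632832e-01, -8.35231850e-04]), 'wrist_force': array([0.336703  , 0.10837319, 0.03179878]), 'torque': array([-0.02267001,  0.03402418, -0.03488981]), 'grasp_force': 0.0, 'opening': 0.9997883820328115}
top 602.5403818170882 602.5403818170882 312.8515630317458 236.72298893840886 [[-0.029, -1.0, -0.004], [-0.989, 0.029, -0.142], [0.142, -0.001, -0.99]] [-0.02541114  0.53556214  1.40460505] 0.9959147135416667
scene 603.4587096381746 603.4587096381746 316.64385963521374 229.9737645052453 [[-0.491, 0.871, -0.019], [0.558, 0.298, -0.774], [-0.669, -0.391, -0.632]] [ 0.30688215 -0.24186838  1.53368141] 0.9959765625
0.025
```

View pics/top0.png

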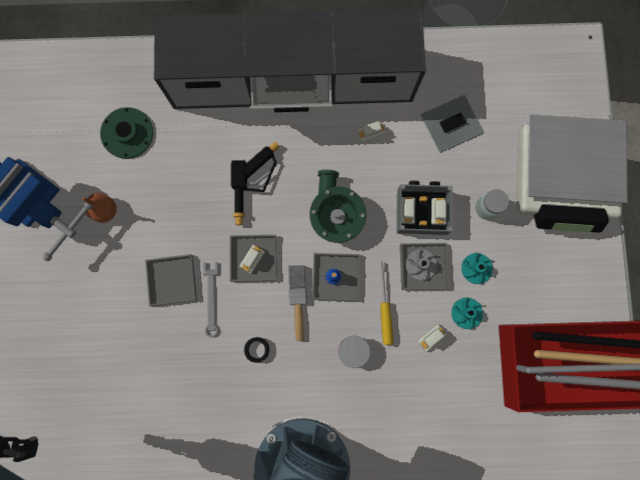

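View pics/scene0.png

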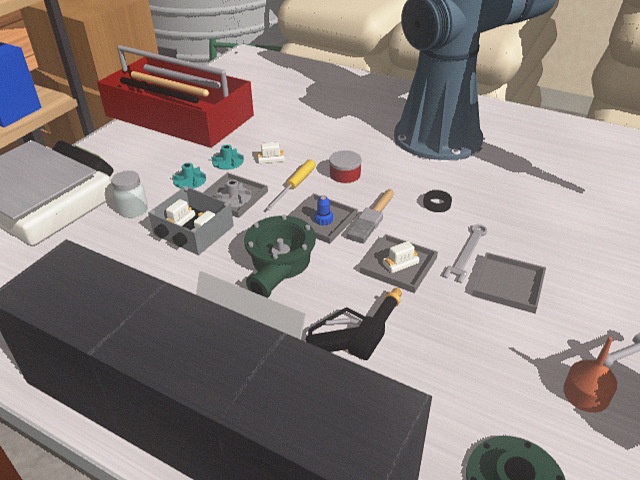

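The top view (left is +y) shows four trays. The fuse holder is in the gun tray at (253,259), the nozzle is in the pump tray at (339,278), the impeller is in the fuse tray at (425,267), and the spare tray at (172,281) is empty. The scene view confirms this: nozzle (323,210), fuse holder (403,257), impeller (234,190). The tools lie at top (211,298), (298,300) and (387,305).

My plan is nozzle→spare, impeller→pump, fuse holder→fuse tray, then nozzle→gun.

```bash
cat > h.py <<'E'
import numpy as np, cv2
from scipy.spatial.transform import Rotation as Ro
def ray(c,uv):
    d=np.array([(uv[0]-c["cx"])/c["fx"],(uv[1]-c["cy"])/c["fy"],1.]); R=c["R"]
    return -R.T@c["t"], R.T@d
def onz(c,uv,z):
    o,d=ray(c,uv); return o+d*(z-o[2])/d[2]
def tri(c1,u1,c2,u2):
    o1,d1=ray(c1,u1);o2,d2=ray(c2,u2)
    s=np.linalg.lstsq(np.c_[d1,-d2],o2-o1,rcond=None)[0]
    a,b=o1+s[0]*d1,o2+s[1]*d2; return (a+b)/2,np.linalg.norm(a-b)
def tool(o):
    q=o["eef_rot"]; return o["eef_pos"],Ro.from_quat([q[1],q[2],q[3],q[0]]).as_matrix()
E
python3 - <<'E'
from h import *
T=dict(np.load("top0.npz"));S=dict(np.load("scene0.npz"))
im=T["pixels"]; hsv=cv2.cvtColor(im,cv2.COLOR_RGB2HSV)
P=lambda c,u,v:(lambda z:c["R"].T@(np.array([(u-c["cx"])/c["fx"]*z,(v-c["cy"])/c["fy"]*z,z])-c["t"]))(c["depth"][v,u])
# trays: dark low-sat mask, filled
m=((hsv[...,2]<125)&(hsv[...,1]<60)).astype(np.uint8)
for n,(u,v) in dict(gun=(253,259),pump=(339,278),fuse=(425,267),spare=(172,281)).items():
    w=np.zeros_like(m); w[v-30:v+31,u-30:u+31]=m[v-30:v+31,u-30:u+31]
    cs=cv2.findContours(w,0,2)[0]; k=max(cs,key=cv2.contourArea); r=cv2.minAreaRect(k)
    b=np.array([onz(T,p,.016)[:2] for p in cv2.boxPoints(r)])
    print(n,np.round(r[0],1),np.round(r[1],1),"c",b.mean(0).round(4),"sides",np.linalg.norm(np.diff(b,axis=0),axis=1).round(3),"yaw",np.degrees(np.arctan2(*(b[1]-b[0])[::-1])).round(1))
print("depth heights bench,trayfloor",P(T,172,281),P(T,300,370))
for n,t in dict(noz=(333,276),imp=(423,263),fus=(253,257)).items():
    ds=[P(T,t[0]+i,t[1]+j) for i in range(-6,7) for j in range(-6,7)]; z=np.array(ds); print(n,"max z",z[:,2].max().round(4),"mean of top",z[z[:,2]>z[:,2].max()-.008].mean(0).round(4))
def up(c,u,v,a=32,f=6): return cv2.resize(c["pixels"][v-a:v+a,u-a:u+a],None,fx=f*32/32,fy=f,interpolation=0)
row1=np.hstack([up(T,253,259,22),up(T,339,278,22),up(T,425,267,22)])
row2=np.hstack([up(S,403,262,22),up(S,323,212,22),up(S,234,192,22)])
cv2.imwrite("pics/crops.png",cv2.resize(np.vstack([row1,row2]),(792,528),interpolation=0)[:,:,::-1])
from bench import ctrl
p,R=tool(ctrl.get_obs()); print(R.round(3))
E
```

```text
gun [256. 259.] [48. 52.] c [0.4877 0.0979] sides [0.127 0.117 0.125] yaw -91.7
pump [337. 279.] [52. 56.] c [ 0.4337 -0.0963] sides [0.136 0.125 0.134] yaw -91.7
fuse [426.1 266.6] [49.3 52.3] c [ 0.4573 -0.3123] sides [0.127 0.119 0.126] yaw -89.0
spare [173.7 280.4] [49.8 54.2] c [0.4419 0.2969] sides [0.131 0.12  0.13 ] yaw -86.5
depth heights bench,trayfloor [0.44101397 0.30366018 0.00477804] [ 0.21980761 -0.00105863 -0.00589738]
noz max z 1.4663 mean of top [ 0.3297 -0.0402  1.4663]
imp max z 0.0515 mean of top [ 0.4641 -0.2993  0.0464]
fus max z 1.4663 mean of top [ 0.3297 -0.0402  1.4663]
[[-0.975  0.224 -0.001]
 [ 0.224  0.975 -0.001]
 [ 0.    -0.002 -1.   ]]
```

View pics/crops.png

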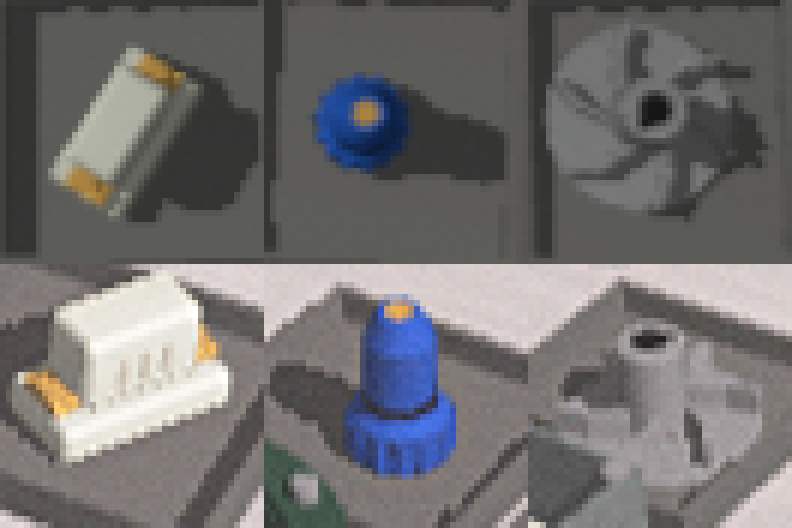

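The crops show the brass tip at top (333.7,274.3) / scene (323.2,197) and the hub bore at top (423.3,262.8) / scene (232.3,182.2). The fuse holder's long axis runs diagonally. I'll move toward the trays now and refine with the wrist camera.

Request:
servo_tool:
  motion:
    - [[-5,-2.5,0,0,-0.2],[-9,-4.6,0,0,-0.2],[-13.5,-7,0,0,-0.2],[-18,-9.2,0,0,-0.2],[-22.5,-11.5,0,0,-0.2]]

```text
time_s: 0.6
eef_pos: [0.3211, 0.3982, 0.256]
eef_rot: [-0.0, 0.112, 0.994, -0.0]
wrist_force: [1.0, 0.8, 0.2]
opening: 0.6
grasp_force: 0.0
```

Request:
servo_tool:
  motion:
    - [[-4.5,-2.3,0,0,-0.2],[-9,-4.6,0,0,-0.2],[-13.5,-7,0,0,-0.2],[-13.5,-9,0,0,-0.2],[-13.5,-12,0,0,-0.2]]

```text
time_s: 1.1
eef_pos: [0.4258, 0.2511, 0.2557]
eef_rot: [-0.0, 0.114, 0.994, -0.0]
wrist_force: [-0.3, -0.5, 0.7]
opening: 0.599
grasp_force: 0.0
```

```bash
python3 - <<'E'
from h import *
from bench import ctrl
T=dict(np.load("top0.npz"));S=dict(np.load("scene0.npz"))
print("noz",tri(T,(333.7,274.3),S,(323.2,197))); print("imp",tri(T,(423.3,262.8),S,(232.3,182.2)))
o=ctrl.get_obs(); p,R=tool(o); c=ctrl.camera("wrist")
np.savez("w1.npz",p=p,Rt=R,**c); print(o["time_s"],p.round(4),R.round(3).tolist(),o["opening"]); print(c["fx"],c["fy"],c["cx"],c["cy"],np.round(c["hand_eye"],4).tolist())
cv2.imwrite("pics/w1.png",c["pixels"][:,:,::-1])
E
```

```text
noz (array([ 0.44128388, -0.08709211,  0.05947867]), np.float64(0.0004139133609019207))
imp (array([ 0.46382281, -0.30126644,  0.04079482]), np.float64(0.0003276277651824272))
1.1 [0.4258 0.2511 0.2557] [[-0.974, 0.226, -0.001], [0.226, 0.974, -0.0], [0.001, -0.0, -1.0]] 0.598940324075582
371.64829954431775 371.64829954431775 331.99481816785016 240.73755277503608 [[0.0001, -0.949, -0.3153, 0.0819], [1.0, -0.0002, 0.0008, -0.0004], [-0.0008, -0.3153, 0.949, -0.1178], [0.0, 0.0, 0.0, 1.0]]
```

View pics/w1.png

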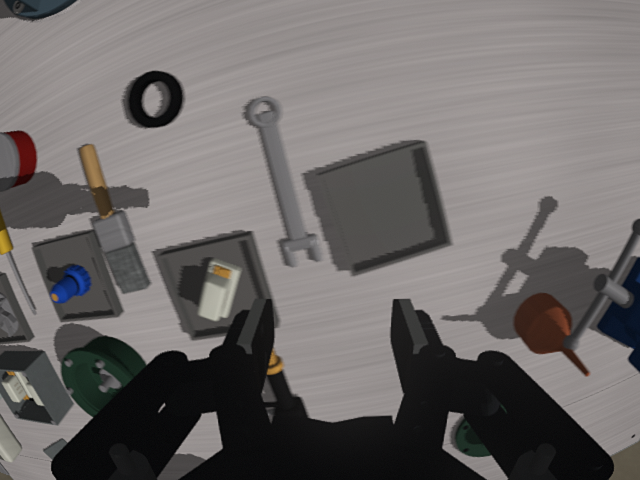

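The wrist view (y≈0.25, tool 0.256 high) shows the spare tray with rim corners near (304,174), (426,141), (452,243) and (353,274). The gun tray with the fuse holder is around (215,285), and the nozzle is at (70,285). Next I'll get rim rectangles from the wrist depth and cross-check them by casting those corners onto the rim plane.

```bash
cat >> h.py <<'E'
def wray(w,uv):   # wrist ray(s) in world
    uv=np.atleast_2d(uv).astype(float); x=(uv[:,0]-w["cx"])/w["fx"]; y=(uv[:,1]-w["cy"])/w["fy"]; r=np.hypot(x,y)+1e-12
    d=np.c_[np.sin(r)*x/r,np.sin(r)*y/r,np.cos(r)]; H=w["hand_eye"]
    return w["p"]+w["Rt"]@H[:3,3], d@(w["Rt"]@H[:3,:3]).T, d
def wonz(w,uv,z):
    o,D,_=wray(w,uv); return o+D*((z-o[2])/D[:,2])[:,None]
def wcloud(w):
    v,u=np.mgrid[:480,:640]; o,D,d=wray(w,np.c_[u.ravel(),v.ravel()]); z=w["depth"].ravel()
    X=o+D*(z/np.maximum(d[:,2],.1))[:,None]; X[z<=0]=np.nan; return X.reshape(480,640,3)
def tray(X,c):
    k=(np.abs(X[...,:2]-c).max(-1)<.078)&(X[...,2]>.011)&(X[...,2]<.021)
    r=cv2.minAreaRect(X[k][:,:2].astype(np.float32)*1000); return k.sum(),np.round(r[0],1),np.round(r[1],1),round(r[2],1)
E
python3 - <<'E'
from h import *
w=dict(np.load("w1.npz")); X=wcloud(w)
q=wonz(w,[(304,174),(426,141),(452,243),(353,274)],.016)[:,:2]; print("spare corners",q.round(3).tolist(),"mean",q.mean(0),"sides",np.linalg.norm(q-np.roll(q,1,0),axis=1).round(3))
q=wonz(w,[(154,250),(252,231),(278,326),(190,338)],.016)[:,:2]; print("gun corners",q.round(3).tolist(),"mean",q.mean(0))
q=wonz(w,[(33,243),(95,229),(121,314),(58,322)],.016)[:,:2]; print("pump corners",q.round(3).tolist(),"mean",q.mean(0))
for n,c in dict(spare=(.44,.3),gun=(.48,.1),pump=(.43,-.095)).items(): print(n,tray(X,np.array(c)))
for n,(u,v) in dict(bench=(380,60),floor=(380,200)).items(): print(n,X[v-4:v+5,u-4:u+5].reshape(-1,3).mean(0).round(4),X[v-4:v+5,u-4:u+5,2].std().round(4))
# nozzle/ fuse carrier from depth
for n,c,z0 in (("noz",(.44,-.087),.045),("fus",(.485,.1),.036)):
    k=(np.abs(X[...,:2]-c).max(-1)<.05)&(X[...,2]>z0)&(X[...,2]<.08); Y=X[k]; r=cv2.minAreaRect(Y[:,:2].astype(np.float32)*1000); print(n,k.sum(),r,Y[:,2].max())
E
```

```text
spare corners [[0.389, 0.232], [0.383, 0.355], [0.492, 0.365], [0.502, 0.256]] mean [0.44162716 0.3018844 ] sides [0.116 0.123 0.11  0.11 ]
gun corners [[0.428, 0.048], [0.433, 0.166], [0.546, 0.161], [0.543, 0.048]] mean [0.48751249 0.10557587]
pump corners [[0.376, -0.14], [0.385, -0.023], [0.496, -0.036], [0.492, -0.159]] mean [ 0.43727186 -0.08931145]
spare (np.int64(2052), array([444.4, 306.1]), array([113.5, 113. ]), 5.6)
gun (np.int64(1985), array([476.1,  92.4]), array([142.1, 144.4]), 89.4)
pump (np.int64(1449), array([435.7, -83.6]), array([134.9, 123.9]), 87.7)
bench [2.947e-01 3.298e-01 3.000e-04] 0.0009
floor [0.4337 0.2994 0.0042] 0.0008
noz 334 ((441.2795104980469, -83.12847137451172), (25.293161392211914, 20.5477294921875), 0.45824065804481506) 0.06380414986286448
fus 877 ((488.9848327636719, 109.32136535644531), (24.260568618774414, 44.6627082824707), 55.515689849853516) 0.048253596266287335
```

Request:
servo_tool:
  motion:
    - [[-0.7,-4.8,0,0,-0.2],[-1.4,-9.6,0,0,-0.2],[-2.1,-14.4,0,0,-0.2],[-2.8,-19.2,0,0,-0.2],[-3.5,-24,0,0,-0.2]]

```text
time_s: 1.65
eef_pos: [0.4045, 0.0093, 0.2562]
eef_rot: [0.0, 0.112, 0.994, -0.0]
wrist_force: [1.0, -0.0, 0.7]
opening: 0.603
grasp_force: 0.0
```

Request:
servo_tool:
  motion:
    - [[-0.6,-4.5,0,0,-0.2],[-1.7,-9.8,0.5,0,-0.2],[-1.7,-9.8,3,0,-0.2],[-1.7,-9.8,3,0,-0.2]]

```text
time_s: 2.05
eef_pos: [0.3978, -0.0892, 0.2236]
eef_rot: [-0.003, 0.115, 0.993, 0.001]
wrist_force: [-1.1, 0.6, -0.6]
opening: 0.6
grasp_force: 0.0
```

```bash
cat >> h.py <<'E'
def shot(name,png=False):
    from bench import ctrl
    o=ctrl.get_obs(); p,R=tool(o); c=ctrl.camera("wrist"); w=dict(p=p,Rt=R,**c); np.savez(name+".npz",**w)
    print("t",o["time_s"],"p",p.round(4),"ty",np.degrees(np.arctan2(R[1,1],R[0,1])).round(2),"open",round(o["opening"],3),"gf",o["grasp_force"])
    if png: cv2.imwrite(f"pics/{name}.png",c["pixels"][:,:,::-1])
    return w
def blob(X,c,z0,z1=.085,h=.05):
    k=(np.abs(X[...,:2]-np.array(c)).max(-1)<h)&(X[...,2]>z0)&(X[...,2]<z1); Y=X[k]
    r=cv2.minAreaRect(Y[:,:2].astype(np.float32)*1000); print(k.sum(),np.round(r[0],1),np.round(r[1],1),round(r[2],1),"top",np.percentile(Y[:,2],98).round(4)); return k
def delta(target):  # cm in tool axes
    from bench import ctrl
    p,R=tool(ctrl.get_obs()); return (R.T@(np.array(target)-p)*100).round(2)
E
python3 - <<'E'
from h import *
w=shot("w2",True); X=wcloud(w)
for n,c in dict(gun=(.484,.102),pump=(.4345,-.09),fuse=(.46,-.305)).items():
    print(n,tray(X,np.array(c)))
    k=(np.abs(X[...,:2]-c).max(-1)<.075)&(X[...,2]>.011)&(X[...,2]<.021)
    Y=X[k]; print("   pct x",np.percentile(Y[:,0],[1,50,99]).round(3),"y",np.percentile(Y[:,1],[1,50,99]).round(3))
blob(X,(.441,-.087),.054,.085,.03);blob(X,(.441,-.087),.025,.05,.03); blob(X,(.464,-.301),.034,.06,.03)
E
```

```text
t 2.05 p [ 0.3978 -0.0892  0.2236] ty 76.83 open 0.6 gf 0.0
gun (np.int64(2645), array([491.9, 106.6]), array([114.2, 113.9]), 89.5)
   pct x [0.435 0.482 0.548] y [0.05  0.099 0.162]
pump (np.int64(3472), array([437.7, -82.1]), array([140.1, 123.2]), 90.0)
   pct x [0.379 0.427 0.497] y [-0.151 -0.075 -0.015]
fuse (np.int64(2344), array([ 470.2, -309.1]), array([118. , 134.4]), 88.7)
   pct x [0.403 0.455 0.515] y [-0.364 -0.292 -0.251]
577 [439.1 -87. ] [21.7 24.7] 0.2 top 0.0634
297 [434.1 -84.5] [26.6 12.2] 72.3 top 0.0496
472 [ 464.2 -301.1] [25.2 26.2] 55.2 top 0.0454
```

View pics/w2.png

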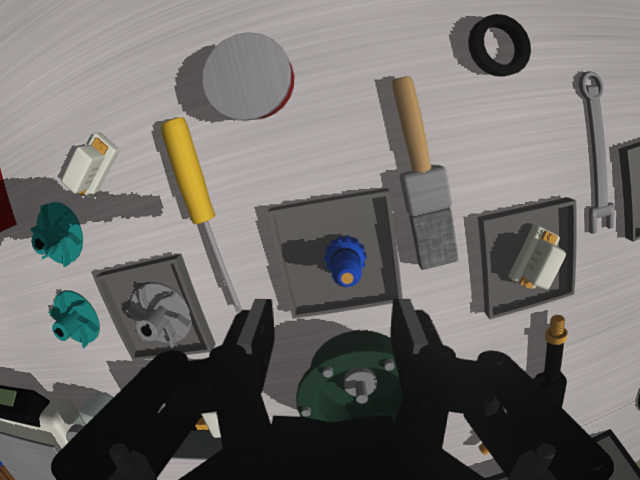

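The gun tray centre is (0.492,0.107), the nozzle is at (0.440,-0.087) with its top at 63 mm, and the hub is at (0.464,-0.301) with its top at 45 mm. In the picture the nozzle is at (347,262), clear of the brush at (430,230). I'll grasp the nozzle.

Request:
servo_tool:
  motion:
    - [[-2,0.6,3,0,-0.2],[-4.1,1.2,6,0,-0.2],[-4.1,1.2,10,0,-0.2],[-4.1,1.2,13,0,-0.2],[-4.1,1.2,13,0,-0.2]]

```text
time_s: 2.6
eef_pos: [0.44, -0.0831, 0.0933]
eef_rot: [-0.004, 0.111, 0.994, 0.001]
wrist_force: [-1.4, 0.7, 0.2]
opening: 0.599
grasp_force: 0.0
```

```bash
python3 - <<'E'
from h import *
w=dict(np.load("w2.npz")); X=wcloud(w)
for n,c0 in dict(gun=(.492,.107),pump=(.437,-.09),fuse=(.46,-.305)).items():
  for win in (.066,.062):
    c=np.array(c0)
    for it in range(4):
        k=(np.abs(X[...,:2]-c).max(-1)<win)&(X[...,2]>.011)&(X[...,2]<.0195); r=cv2.minAreaRect(X[k][:,:2].astype(np.float32)*1000); c=np.array(r[0])/1000
    print(n,win,c.round(4),np.round(r[1],1),round(r[2],1))
q=wonz(w,[(258,207),(388,189),(401,303),(282,318)],.016)[:,:2]; print("pump",q.round(3).tolist(),q.mean(0))
q=wonz(w,[(94,272),(181,254),(214,347),(136,357)],.016)[:,:2]; print("fuse",q.round(3).tolist(),q.mean(0))
w=shot("w3"); X=wcloud(w); blob(X,(.441,-.087),.054,.085,.03)
print(delta((.440,-.087,.047)))
E
```

```text
gun 0.066 [0.4919 0.1066] [114.2 113.9] 89.5
gun 0.062 [0.4919 0.1066] [114.2 113.9] 89.5
pump 0.066 [ 0.4407 -0.0936] [112.9 114.1] 86.6
pump 0.062 [ 0.4407 -0.0936] [112.9 114.1] 86.6
fuse 0.066 [ 0.4596 -0.3076] [115.2 113.5] 89.4
fuse 0.062 [ 0.4596 -0.3076] [115.2 113.5] 89.4
pump [[0.375, -0.153], [0.386, -0.035], [0.502, -0.042], [0.491, -0.163]] [ 0.43850277 -0.09812253]
fuse [[0.397, -0.36], [0.402, -0.243], [0.511, -0.248], [0.511, -0.356]] [ 0.45537785 -0.3016969 ]
t 2.6 p [ 0.44   -0.0831  0.0933] ty 77.22 open 0.599 gf 0.0
2420 [437.8 -88.2] [62.3 23.3] 77.0 top 0.0843
[ 0.08 -0.32  4.86]
```

Request:
servo_tool:
  motion:
    - [[0.1,-0.3,2.5,0,-0.2],[0.1,-0.3,4.6,0,-0.2],[0.1,-0.3,4.6,0,0.6],[0.1,-0.3,4.6,0,1],[0.1,-0.3,4.6,0,1]]

```text
time_s: 3.15
eef_pos: [0.4425, -0.0891, 0.0524]
eef_rot: [0.002, 0.112, 0.994, -0.001]
wrist_force: [0.4, 0.4, -0.1]
opening: 0.285
grasp_force: 58.8
```

Request:
servo_tool:
  motion:
    - [[0,0,0,0,1],[0,0,0,0,1],[0,0,-2,0,1],[0,0,-4,0,1],[0,0,-4,0,1]]

```text
time_s: 3.65
eef_pos: [0.4431, -0.0898, 0.0933]
eef_rot: [0.003, 0.113, 0.994, -0.001]
wrist_force: [0.6, -0.6, -0.5]
opening: 0.281
grasp_force: 58.9
```

```bash
python3 - <<'E'
from h import *
w=shot("w4",True); print(delta((.4444,.3061,.15)))
E
```

```text
t 3.65 p [ 0.4431 -0.0898  0.0933] ty 77.07 open 0.281 gf 58.93004894256592
[ 8.62 38.59 -5.88]
```

View pics/w4.png

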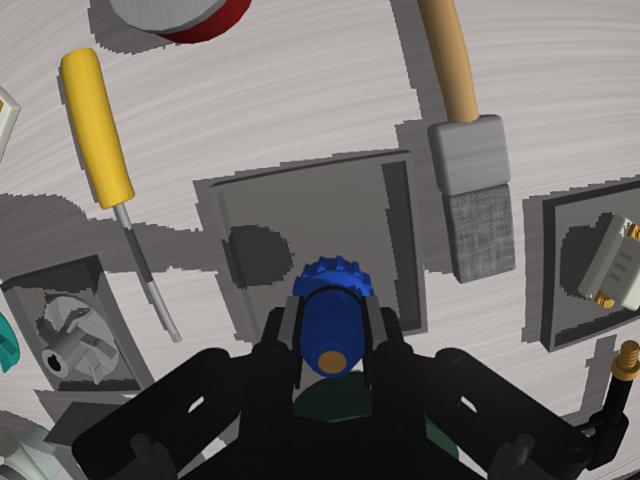

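The nozzle is held at (333,320) in the picture with its tip showing, and the pump tray is empty behind it. I'll carry it to the spare tray.

Request:
servo_tool:
  motion:
    - [[0.3,1.5,-3,0,1],[1.3,6,-4,0,1],[2.3,10.5,-4,0,1],[3.3,15,-4,0,1],[4.3,19.5,-4,0,1]]

```text
time_s: 4.2
eef_pos: [0.442, 0.1126, 0.1297]
eef_rot: [-0.0, 0.113, 0.994, -0.0]
wrist_force: [1.3, -0.5, -0.8]
opening: 0.284
grasp_force: 59.1
```

Request:
servo_tool:
  motion:
    - [[1,4.5,0,0,1],[2,9,0,0,1],[3,13.5,0,0,1],[4.3,18.9,0,0,1],[4.3,18.9,0,0,1]]

```text
time_s: 4.7
eef_pos: [0.442, 0.3093, 0.1295]
eef_rot: [-0.0, 0.11, 0.994, 0.001]
wrist_force: [0.2, 0.2, -1.2]
opening: 0.284
grasp_force: 59.2
```

```bash
python3 - <<'E'
from h import *
w=shot("w5",False); print(tray(wcloud(w),np.array((.4444,.3061)))); print(delta((.4444,.3061,.054)))
E
```

```text
t 4.7 p [0.442  0.3093 0.1295] ty 77.32 open 0.284 gf 59.22562122344971
(np.int64(3467), array([444.2, 305.8]), array([113. , 112.8]), 5.4)
[-0.28 -0.11  7.53]
```

Request:
servo_tool:
  motion:
    - [[-0.3,-0.2,3,0,1],[-0.3,-0.2,5.5,0,1],[-0.3,-0.2,7,0,1],[-0.3,-0.2,7.4,0,1],[-0.3,-0.2,7.4,0,1]]

```text
time_s: 5.25
eef_pos: [0.4454, 0.3014, 0.0558]
eef_rot: [-0.001, 0.113, 0.994, -0.0]
wrist_force: [0.5, 0.5, -0.8]
opening: 0.283
grasp_force: 59.2
```

Request:
servo_tool:
  motion:
    - [[0,0,0,0,1]]

```text
time_s: 5.35
eef_pos: [0.4464, 0.3022, 0.0573]
eef_rot: [0.001, 0.113, 0.994, 0.0]
wrist_force: [0.2, 0.8, -0.3]
opening: 0.282
grasp_force: 59.2
```

Request:
servo_tool:
  motion:
    - [[0,0.3,0.2,0,1],[0,0.3,0.4,0,1],[0,0.3,0.4,0,1]]

```text
time_s: 5.65
eef_pos: [0.4463, 0.3053, 0.0525]
eef_rot: [0.0, 0.112, 0.994, 0.0]
wrist_force: [-0.9, -0.4, -0.6]
opening: 0.282
grasp_force: 59.2
```

Request:
servo_tool:
  motion:
    - [[0,0,0,0,0.2],[0,0,0,0,-0.2],[0,0,0,0,-0.2],[0,0,-5,0,-0.2],[0,0,-9,0,-0.2]]

```text
time_s: 6.15
eef_pos: [0.4455, 0.3048, 0.1425]
eef_rot: [-0.001, 0.113, 0.994, -0.001]
wrist_force: [1.6, 0.2, -0.4]
opening: 0.601
grasp_force: 0.0
```

```bash
python3 - <<'E'
from h import *
w=shot("w6",True); X=wcloud(w); blob(X,(.4444,.3061),.055,.08,.03); print(delta((.464,-.301,.15)))
E
```

```text
t 6.15 p [0.4455 0.3048 0.1425] ty 77.06 open 0.601 gf 0.0
1082 [444.8 305.6] [22.7 22.4] 81.9 top 0.0635
[-14.97 -58.92  -0.17]
```

View pics/w6.png

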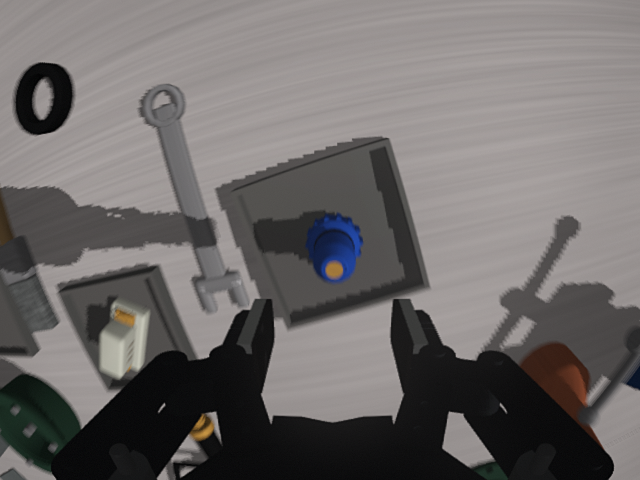

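The nozzle stands upright in the middle of the spare tray at (335,245). Next is the impeller.

Request:
servo_tool:
  motion:
    - [[-1.2,-4.6,0,0,-0.2],[-2.4,-9.2,0,0,-0.2],[-3.6,-13.8,0,0,-0.2],[-4.8,-18.4,0,0,-0.2],[-6,-23,0,0,-0.2]]

```text
time_s: 6.7
eef_pos: [0.453, 0.0658, 0.1425]
eef_rot: [0.001, 0.112, 0.994, -0.0]
wrist_force: [1.4, -0.1, -0.2]
opening: 0.603
grasp_force: 0.0
```

Request:
servo_tool:
  motion:
    - [[-1.2,-4.6,0,0,-0.2],[-2.4,-9.2,0,0,-0.2],[-3.6,-13.8,0,0,-0.2],[-4.8,-18.4,0,0,-0.2],[-6,-23,0,0,-0.2]]

```text
time_s: 7.2
eef_pos: [0.4599, -0.1722, 0.1425]
eef_rot: [0.0, 0.113, 0.994, -0.0]
wrist_force: [1.2, -0.1, 0.8]
opening: 0.6
grasp_force: 0.0
```

Request:
servo_tool:
  motion:
    - [[-1.2,-4.6,0,0,-0.2],[-2.4,-9.2,0,0,-0.2],[-3,-12.9,0,0,-0.2],[-3,-12.9,0,0,-0.2]]

```text
time_s: 7.6
eef_pos: [0.4603, -0.3076, 0.1428]
eef_rot: [0.001, 0.115, 0.993, -0.001]
wrist_force: [-0.2, -0.2, 0.6]
opening: 0.6
grasp_force: 0.0
```

```bash
python3 - <<'E'
from h import *
w=shot("w7",True); X=wcloud(w); blob(X,(.464,-.301),.036,.06,.025);print(tray(X,np.array((.4596,-.3076)))); print(delta((.464,-.301,.049)))
E
```

```text
t 7.6 p [ 0.4603 -0.3076  0.1428] ty 76.8 open 0.6 gf 0.0
1333 [ 463.9 -301.9] [25.4 25.2] 74.3 top 0.0455
(np.int64(5865), array([ 470.7, -310.5]), array([117.2, 135.1]), 89.1)
[-0.28  0.47  9.32]
```

View pics/w7.png

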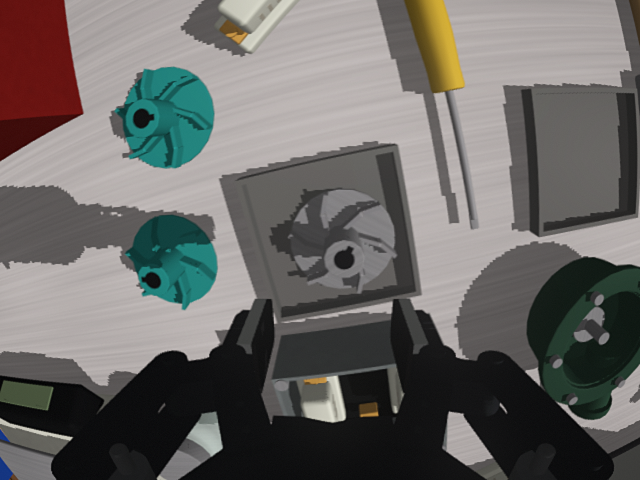

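The hub is at (345,258), in line with the fingers, and the turquoise look-alikes and screwdriver are clear. I'll descend and grip.

Request:
servo_tool:
  motion:
    - [[-0.3,0.4,3,0,-0.2],[-0.3,0.4,6,0,-0.2],[-0.3,0.4,8.5,0,-0.2],[-0.3,0.4,9.3,0,-0.2],[-0.3,0.4,9.3,0,-0.2]]

```text
time_s: 8.15
eef_pos: [0.4637, -0.2976, 0.0482]
eef_rot: [-0.001, 0.112, 0.994, 0.001]
wrist_force: [-0.1, -0.3, 0.7]
opening: 0.604
grasp_force: 0.0
```

Request:
servo_tool:
  motion:
    - [[0,0,0,0,-0.2],[0,0,0,0,0.4],[0,0,0,0,1],[0,0,0,0,1],[0,0,0,0,1]]

```text
time_s: 8.65
eef_pos: [0.4653, -0.3005, 0.0513]
eef_rot: [0.001, 0.113, 0.994, -0.001]
wrist_force: [-0.7, 0.8, 6.5]
opening: 0.279
grasp_force: 58.7
```

Request:
servo_tool:
  motion:
    - [[0,0,-1,0,1],[0,0,-4,0,1],[0,0,-8,0,1],[0,0,-8,0,1]]

```text
time_s: 9.05
eef_pos: [0.4672, -0.3019, 0.1355]
eef_rot: [0.004, 0.113, 0.994, -0.003]
wrist_force: [1.5, -1.2, -2.3]
opening: 0.278
grasp_force: 59.5
```

```bash
python3 - <<'E'
from h import *
w=shot("w8",True); print(delta((.4407,-.0936,.13)))
X=wcloud(w); print(tray(X,np.array((.4596,-.3076))))
E
```

```text
t 9.05 p [ 0.4672 -0.3019  0.1355] ty 77.07 open 0.278 gf 59.47644531726837
[ 7.11 19.63  0.18]
(np.int64(2938), array([ 459.5, -308.2]), array([112.8, 112.5]), 88.8)
```

View pics/w8.png

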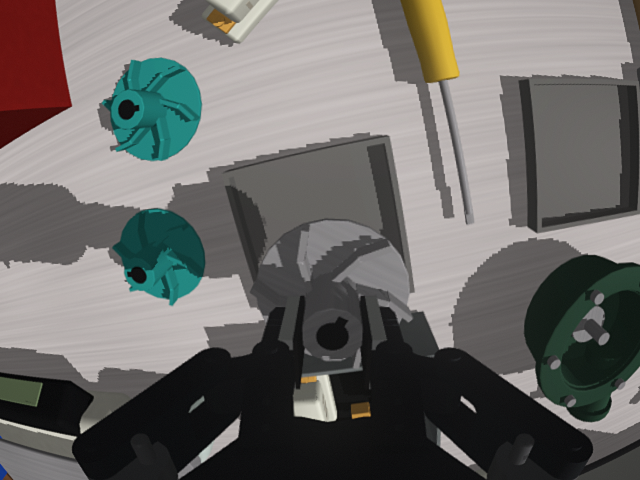

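The impeller is held level and the fuse tray is empty. I'll carry it to the pump tray.

Request:
servo_tool:
  motion:
    - [[1.5,4,0,0,1],[3,8,0,0,1],[4.6,12.4,0,0,1],[6.1,16.8,0,0,1],[7,19.5,0,0,1]]

```text
time_s: 9.6
eef_pos: [0.4374, -0.09, 0.1277]
eef_rot: [-0.002, 0.112, 0.994, 0.001]
wrist_force: [-0.5, -0.1, -3.8]
opening: 0.272
grasp_force: 59.6
```

Request:
servo_tool:
  motion:
    - [[0,0,1,0,1],[0,0,1,0,1]]

```text
time_s: 9.8
eef_pos: [0.4383, -0.0924, 0.1175]
eef_rot: [-0.002, 0.112, 0.994, 0.0]
wrist_force: [1.0, 0.4, -3.8]
opening: 0.28
grasp_force: 59.7
```

```bash
python3 - <<'E'
from h import *
w=shot("w9",False); X=wcloud(w); 
k=(np.abs(X[...,:2]-np.array((.4407,-.0936))).max(-1)<.064)&(X[...,2]>.011)&(X[...,2]<.0195); r=cv2.minAreaRect(X[k][:,:2].astype(np.float32)*1000); print(r)
print(delta((.4407,-.0936,.052)))
E
```

```text
t 9.8 p [ 0.4383 -0.0924  0.1175] ty 77.16 open 0.28 gf 59.73868489265442
((440.4864501953125, -93.70575714111328), (112.84754180908203, 113.05098724365234), 86.57156372070312)
[-0.2   0.01  6.61]
```

Request:
servo_tool:
  motion:
    - [[-0.3,0,3,0,1],[-0.3,0,5,0,1],[-0.3,0,6.2,0,1],[-0.3,0,6.3,0,1],[-0.3,0,6.3,0,1]]

```text
time_s: 10.35
eef_pos: [0.4429, -0.0949, 0.0564]
eef_rot: [-0.0, 0.113, 0.994, 0.0]
wrist_force: [-0.0, 0.1, -2.6]
opening: 0.282
grasp_force: 59.8
```

Request:
servo_tool:
  motion:
    - [[0,0,0,0,1]]

```text
time_s: 10.45
eef_pos: [0.4435, -0.0949, 0.0572]
eef_rot: [0.001, 0.113, 0.994, -0.0]
wrist_force: [0.0, 0.7, -3.3]
opening: 0.277
grasp_force: 59.8
```

Request:
servo_tool:
  motion:
    - [[0.1,0.1,0.3,0,1],[0.1,0.1,0.5,0,1],[0.1,0.1,0.5,0,1],[0.1,0.1,0.5,0,1]]

```text
time_s: 10.85
eef_pos: [0.442, -0.093, 0.0514]
eef_rot: [0.0, 0.113, 0.994, -0.0]
wrist_force: [1.0, 0.4, -3.3]
opening: 0.278
grasp_force: 59.9
```

Request:
servo_tool:
  motion:
    - [[0,0,0.1,0,1],[0,0,0.2,0,1],[0,0,0.2,0,1]]

```text
time_s: 11.15
eef_pos: [0.4421, -0.093, 0.0511]
eef_rot: [-0.0, 0.112, 0.994, 0.0]
wrist_force: [-8.9, 4.5, 23.9]
opening: 0.279
grasp_force: 62.6
```

Contact. Next I'll release and rise, then go for the fuse holder.

Request:
servo_tool:
  motion:
    - [[0,0,-0.1,0,0.3],[0,0,-0.1,0,-0.2],[0,0,-0.1,0,-0.2],[0,0,-5,0,-0.2],[0,0,-9,0,-0.2]]

```text
time_s: 11.65
eef_pos: [0.441, -0.0926, 0.1392]
eef_rot: [-0.002, 0.113, 0.994, 0.001]
wrist_force: [1.1, -1.4, -0.3]
opening: 0.599
grasp_force: 0.0
```

```bash
python3 - <<'E'
from h import *
w=shot("w10",True); X=wcloud(w); blob(X,(.4407,-.0936),.036,.06,.03); print(delta((.489,.109,.15)))
E
```

```text
t 11.65 p [ 0.441  -0.0926  0.1392] ty 77.05 open 0.599 gf 0.0
1382 [441.2 -92.7] [25.8 25.6] 17.2 top 0.0455
[ 0.29 20.82 -0.41]
```

View pics/w10.png

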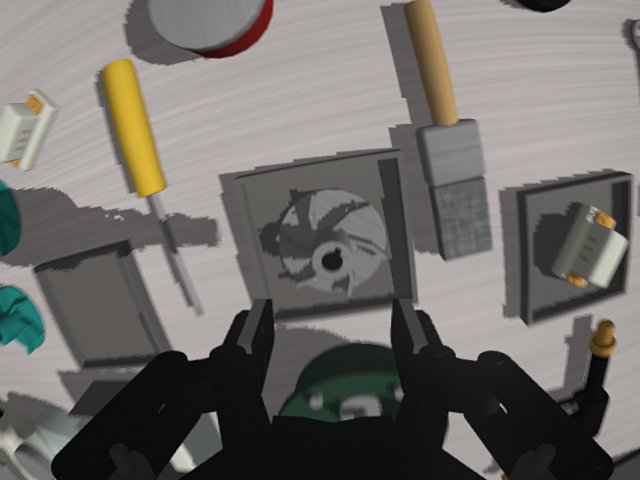

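The impeller sits in the middle of the pump tray at (332,250). The fuse holder is at (590,248). I'll move there and twist about +21°.

Request:
servo_tool:
  motion:
    - [[0,4.5,0,7,-0.2],[0.1,9,0,14,-0.2],[0.2,13.5,0,21,-0.2],[0.3,18,0,21.5,-0.2],[0.3,20.7,0,21.5,-0.2]]

```text
time_s: 12.2
eef_pos: [0.4855, 0.1122, 0.1392]
eef_rot: [0.0, 0.295, 0.955, 0.0]
wrist_force: [0.3, 0.4, 0.1]
opening: 0.601
grasp_force: 0.0
```

Request:
servo_tool:
  motion:
    - [[0,0,0,0,-0.2],[0,0,0,0,-0.2]]

```text
time_s: 12.4
eef_pos: [0.4851, 0.1096, 0.1389]
eef_rot: [-0.0, 0.295, 0.955, -0.0]
wrist_force: [-0.3, -0.4, -0.4]
opening: 0.6
grasp_force: 0.0
```

```bash
python3 - <<'E'
from h import *
w=shot("w11",True); X=wcloud(w); k=blob(X,(.489,.109),.040,.055,.035); k=blob(X,(.489,.109),.013,.055,.045); print(delta((.489,.109,.047)))
E
```

```text
t 12.4 p [0.4851 0.1096 0.1389] ty 55.67 open 0.6 gf 0.0
2573 [489.1 109.1] [24.3 43.8] 56.3 top 0.0474
4471 [489.1 108.9] [34.5 63.2] 57.1 top 0.0472
[-0.32  0.24  9.19]
```

View pics/w11.png

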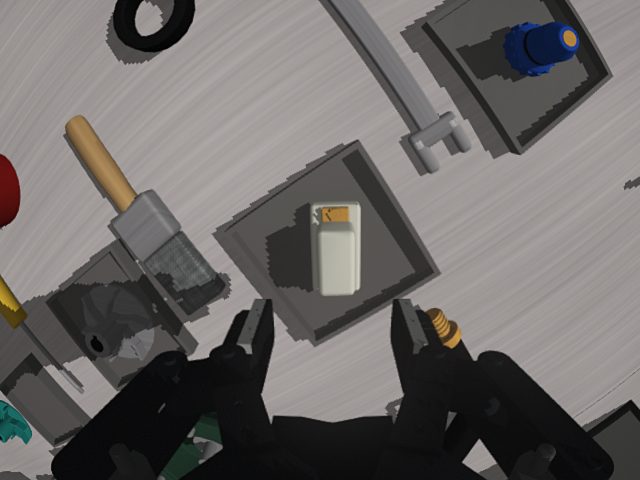

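The fuse holder at (337,248) is aligned with the jaws, and the brass thread at (440,325) is clear of the tray. I'll descend and grip.

Request:
servo_tool:
  motion:
    - [[-0.3,0.2,3,-1,-0.2],[-0.3,0.2,6,-1,-0.2],[-0.3,0.2,8.5,-1,-0.2],[-0.3,0.1,9.2,-1,-0.2],[-0.3,0.1,9.2,-1,-0.2]]

```text
time_s: 12.95
eef_pos: [0.4874, 0.1073, 0.0464]
eef_rot: [-0.001, 0.288, 0.957, -0.0]
wrist_force: [-0.1, 0.1, 0.5]
opening: 0.601
grasp_force: 0.0
```

Request:
servo_tool:
  motion:
    - [[0,0,0,0,-0.2],[0,0,0,0,0.4],[0,0,0,0,1],[0,0,0,0,1],[0,0,0,0,1]]

```text
time_s: 13.45
eef_pos: [0.4897, 0.1084, 0.0488]
eef_rot: [0.001, 0.288, 0.958, 0.0]
wrist_force: [0.1, -0.5, 6.9]
opening: 0.265
grasp_force: 60.0
```

Request:
servo_tool:
  motion:
    - [[0,0,-1,0,1],[0,0,-4,0,1],[0,0,-8,0,1],[0,0,-8,0,1]]

```text
time_s: 13.85
eef_pos: [0.4922, 0.1087, 0.1331]
eef_rot: [0.005, 0.287, 0.958, 0.001]
wrist_force: [0.8, -0.4, -0.1]
opening: 0.271
grasp_force: 59.1
```

```bash
python3 - <<'E'
from h import *
w=shot("w12",True); X=wcloud(w);print(tray(X,np.array((.4919,.1066)))); print(delta((.4595,-.3082,.135)))
E
```

```text
t 13.85 p [0.4922 0.1087 0.1331] ty 56.59 open 0.271 gf 59.05805468559265
(np.int64(3443), array([492.2, 106.1]), array([113. , 113.1]), 89.3)
[-20.35 -36.51  -0.45]
```

View pics/w12.png

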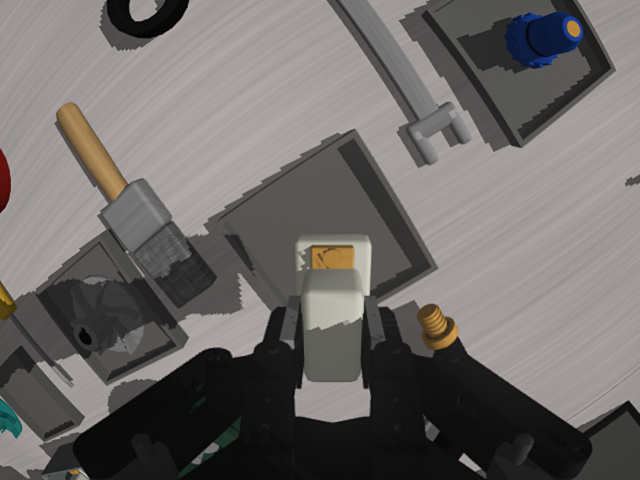

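The fuse holder is held and the gun tray is empty. I'll carry it to the fuse tray.

Request:
servo_tool:
  motion:
    - [[-2.2,-4,-1,0,1],[-4.4,-8,-1,0,1],[-6.6,-12,-1,0,1],[-8.8,-16,-1,0,1],[-11,-20,-1,0,1]]

```text
time_s: 14.4
eef_pos: [0.4688, -0.1202, 0.1365]
eef_rot: [-0.001, 0.288, 0.958, 0.0]
wrist_force: [0.8, 0.1, -1.2]
opening: 0.27
grasp_force: 59.3
```

Request:
servo_tool:
  motion:
    - [[-2.2,-4,0,0,1],[-4.4,-8,0,0,1],[-6.6,-12,0,0,1],[-8.8,-15.5,0,0,1],[-9.3,-16.5,0,0,1]]

```text
time_s: 14.9
eef_pos: [0.4558, -0.3117, 0.1367]
eef_rot: [0.0, 0.289, 0.957, -0.0]
wrist_force: [1.2, 1.3, -0.4]
opening: 0.263
grasp_force: 59.3
```

Request:
servo_tool:
  motion:
    - [[0,0,2,0,1],[0,0,2,0,1]]

```text
time_s: 15.1
eef_pos: [0.4546, -0.306, 0.1141]
eef_rot: [-0.003, 0.288, 0.958, 0.002]
wrist_force: [-0.7, 0.4, -1.9]
opening: 0.268
grasp_force: 59.3
```

```bash
python3 - <<'E'
from h import *
w=shot("w13",False); X=wcloud(w); c=np.array((.4595,-.3082))
k=(np.abs(X[...,:2]-c).max(-1)<.062)&(X[...,2]>.011)&(X[...,2]<.0195); print(cv2.minAreaRect(X[k][:,:2].astype(np.float32)*1000))
print(delta((.4600,-.3088,.051)))
E
```

```text
t 15.1 p [ 0.4546 -0.306   0.1141] ty 56.51 open 0.268 gf 59.25611972808838
((459.77978515625, -308.2727355957031), (112.9835433959961, 113.30369567871094), 89.10328674316406)
[-0.58  0.02  6.42]
```

Request:
servo_tool:
  motion:
    - [[-0.5,0,3,0,1],[-0.5,0,5,0,1],[-0.5,0,5.8,0,1],[-0.5,0,5.8,0,1],[-0.5,0,5.8,0,1]]

```text
time_s: 15.65
eef_pos: [0.4614, -0.3107, 0.0602]
eef_rot: [0.0, 0.287, 0.958, -0.0]
wrist_force: [-0.3, -0.2, 0.0]
opening: 0.269
grasp_force: 59.3
```

Request:
servo_tool:
  motion:
    - [[0.2,0.1,0.5,0,1],[0.2,0.1,0.9,0,1],[0.2,0.1,0.9,0,1],[0.2,0.1,0.9,0,1]]

```text
time_s: 16.05
eef_pos: [0.4597, -0.3088, 0.0504]
eef_rot: [0.0, 0.288, 0.958, -0.0]
wrist_force: [0.7, 0.6, -0.1]
opening: 0.266
grasp_force: 59.3
```

Request:
servo_tool:
  motion:
    - [[0,0,0.1,0,1],[0,0,0.2,0,1],[0,0,0.2,0,1]]

```text
time_s: 16.35
eef_pos: [0.4599, -0.309, 0.0488]
eef_rot: [0.0, 0.288, 0.958, -0.0]
wrist_force: [-2.1, 1.2, 4.6]
opening: 0.264
grasp_force: 59.9
```

Contact, at the height it was grasped. I'll release and rise, then view.

Request:
servo_tool:
  motion:
    - [[0,0,0,0,0.3],[0,0,0,0,-0.2],[0,0,0,0,-0.2],[0,0,-5,0,-0.2],[0,0,-9.5,0,-0.2]]

```text
time_s: 16.85
eef_pos: [0.4588, -0.3078, 0.1427]
eef_rot: [-0.002, 0.288, 0.958, 0.001]
wrist_force: [1.0, -0.7, 0.5]
opening: 0.599
grasp_force: 0.0
```

```bash
python3 - <<'E'
from h import *
w=shot("w14",True); X=wcloud(w); blob(X,(.4595,-.3082),.040,.055,.035); blob(X,(.4595,-.3082),.013,.055,.045); print(delta((.4448,.3056,.15)))
E
```

```text
t 16.85 p [ 0.4588 -0.3078  0.1427] ty 56.55 open 0.599 gf 0.0
2447 [ 458.9 -308.7] [23.5 43.6] 55.6 top 0.0473
4340 [ 459.  -308.9] [34.  63.4] 56.7 top 0.0471
[35.48 50.53 -0.25]
```

View pics/w14.png

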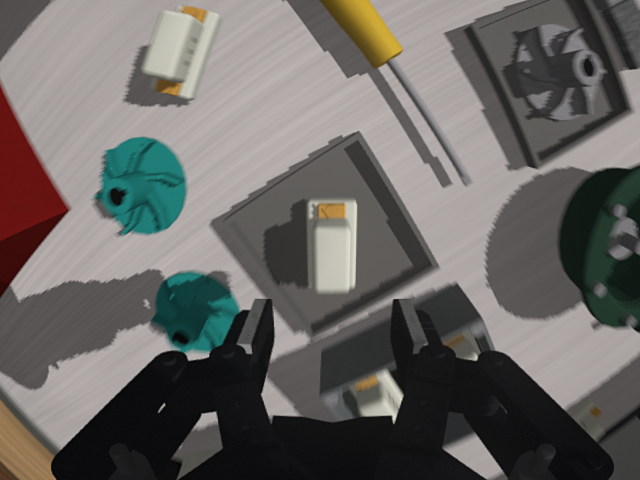

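The fuse holder is flat and centred at (333,245). Back to the spare tray for the nozzle.

Request:
servo_tool:
  motion:
    - [[2.7,3.9,0,0,-0.2],[5.4,7.8,0,0,-0.2],[8.1,11.7,0,0,-0.2],[10.8,15.6,0,0,-0.2],[13.5,19.5,0,0,-0.2]]

```text
time_s: 17.4
eef_pos: [0.4543, -0.07, 0.1433]
eef_rot: [0.0, 0.288, 0.958, 0.0]
wrist_force: [1.4, 0.3, -0.1]
opening: 0.599
grasp_force: 0.0
```

Request:
servo_tool:
  motion:
    - [[2.7,3.9,0,0,-0.2],[5.4,7.8,0,0,-0.2],[8.1,11.7,0,0,-0.2],[10.8,15.6,0,0,-0.2],[13.5,19.5,0,0,-0.2]]

```text
time_s: 17.9
eef_pos: [0.4491, 0.1674, 0.1434]
eef_rot: [0.0, 0.288, 0.958, 0.0]
wrist_force: [0.9, -1.0, -0.0]
opening: 0.602
grasp_force: 0.0
```

Request:
servo_tool:
  motion:
    - [[2.7,3.9,0,0,-0.2],[5.4,7.8,0,0,-0.2],[8.4,11.5,0,0,-0.2],[8.4,11.5,0,0,-0.2]]

```text
time_s: 18.3
eef_pos: [0.4416, 0.3127, 0.1434]
eef_rot: [0.0, 0.285, 0.959, 0.001]
wrist_force: [-0.5, -0.5, 0.3]
opening: 0.6
grasp_force: 0.0
```

```bash
python3 - <<'E'
from h import *
w=shot("w15"); X=wcloud(w); blob(X,(.4448,.3056),.055,.08,.03); print(delta((.4448,.3056,.051)))
E
```

```text
t 18.3 p [0.4416 0.3127 0.1434] ty 56.88 open 0.6 gf 0.0
1024 [445.  305.9] [23.1 23. ] 4.6 top 0.0636
[-0.51 -0.23  9.21]
```

Request:
servo_tool:
  motion:
    - [[-0.5,-0.3,2.5,0,-0.2],[-0.5,-0.3,5,0,-0.2],[-0.5,-0.3,5,0,-0.2]]

```text
time_s: 18.65
eef_pos: [0.4428, 0.3002, 0.09]
eef_rot: [-0.003, 0.288, 0.958, -0.002]
wrist_force: [-1.3, -0.9, -0.7]
opening: 0.602
grasp_force: 0.0
```

Request:
servo_tool:
  motion:
    - [[0,0,0,0,-0.2],[0,0,0,0,-0.2]]

```text
time_s: 18.85
eef_pos: [0.4462, 0.3022, 0.0946]
eef_rot: [0.001, 0.288, 0.958, 0.001]
wrist_force: [-0.6, 0.3, 0.1]
opening: 0.598
grasp_force: 0.0
```

Request:
servo_tool:
  motion:
    - [[0.3,0.2,1,0,-0.2],[0.3,0.2,3,0,-0.2],[0.3,0.2,4.2,0,-0.2],[0.3,0.2,4.2,0,-0.2],[0.3,0.2,4.2,0,-0.2]]

```text
time_s: 19.35
eef_pos: [0.4437, 0.3058, 0.0513]
eef_rot: [-0.0, 0.288, 0.958, -0.0]
wrist_force: [-0.5, 0.1, -0.7]
opening: 0.597
grasp_force: 0.0
```

Request:
servo_tool:
  motion:
    - [[0,0,0,0,0.3],[0,0,0,0,1],[0,0,0,0,1],[0,0,0,0,1],[0,0,0,0,1]]

```text
time_s: 19.85
eef_pos: [0.4445, 0.3061, 0.0523]
eef_rot: [0.001, 0.288, 0.958, 0.001]
wrist_force: [-0.3, 0.3, 6.8]
opening: 0.285
grasp_force: 58.9
```

Request:
servo_tool:
  motion:
    - [[0,0,-1,0,1],[0,0,-4,0,1],[0,0,-8,0,1],[0,0,-8,0,1]]

```text
time_s: 20.25
eef_pos: [0.4471, 0.3072, 0.1371]
eef_rot: [0.004, 0.288, 0.958, 0.003]
wrist_force: [1.0, 0.4, -0.4]
opening: 0.286
grasp_force: 59.0
```

```bash
python3 - <<'E'
from h import *
w=shot("w16"); print(delta((.4920,.1064,.137)))
E
```

```text
t 20.25 p [0.4471 0.3072 0.1371] ty 56.58 open 0.286 gf 59.01788592338562
[-14.89 -14.16  -0.26]
```

Request:
servo_tool:
  motion:
    - [[-3,-2.9,0,0,1],[-6.3,-6.1,0,0,1],[-9.6,-9.2,0,0,1],[-12.8,-12.3,0,0,1],[-14.8,-14.2,0,0,1]]

```text
time_s: 20.8
eef_pos: [0.4884, 0.103, 0.1303]
eef_rot: [-0.001, 0.288, 0.957, -0.001]
wrist_force: [0.4, 0.4, -1.8]
opening: 0.284
grasp_force: 59.2
```

Request:
servo_tool:
  motion:
    - [[0,0,2,0,1],[0,0,4,0,1],[0,0,4,0,1],[0,0,4,0,1]]

```text
time_s: 21.2
eef_pos: [0.488, 0.1058, 0.0905]
eef_rot: [-0.001, 0.288, 0.958, -0.0]
wrist_force: [-0.1, 0.7, -0.7]
opening: 0.286
grasp_force: 59.1
```

```bash
python3 - <<'E'
from h import *
w=shot("w17"); X=wcloud(w); print(tray(X,np.array((.4920,.1064)))); print(delta((.4920,.1064,.0535)))
E
```

```text
t 21.2 p [0.488  0.1058 0.0905] ty 56.57 open 0.286 gf 59.14719343185425
(np.int64(4660), array([492.2, 106. ]), array([113.1, 113. ]), 89.4)
[-0.24  0.22  3.79]
```

Request:
servo_tool:
  motion:
    - [[-0.3,0.2,2,0,1],[-0.3,0.2,3.4,0,1],[-0.3,0.2,3.4,0,1],[-0.3,0.2,3.4,0,1]]

```text
time_s: 21.65
eef_pos: [0.4923, 0.1059, 0.0574]
eef_rot: [-0.0, 0.287, 0.958, -0.0]
wrist_force: [-0.0, -0.1, 0.3]
opening: 0.285
grasp_force: 59.1
```

Request:
servo_tool:
  motion:
    - [[0,0,0,0,1]]

```text
time_s: 21.75
eef_pos: [0.493, 0.1058, 0.058]
eef_rot: [0.0, 0.288, 0.958, 0.0]
wrist_force: [0.6, 1.1, -0.4]
opening: 0.284
grasp_force: 59.1
```

Request:
servo_tool:
  motion:
    - [[0.1,0,0.3,0,1],[0.1,0,0.5,0,1],[0.1,0,0.5,0,1],[0.1,0,0.5,0,1]]

```text
time_s: 22.15
eef_pos: [0.4918, 0.1063, 0.0523]
eef_rot: [0.0, 0.288, 0.958, -0.0]
wrist_force: [-0.1, 0.4, -0.9]
opening: 0.283
grasp_force: 59.3
```

Request:
servo_tool:
  motion:
    - [[0,0,0.1,0,1],[0,0,0.1,0,1]]

```text
time_s: 22.35
eef_pos: [0.4919, 0.1063, 0.0522]
eef_rot: [-0.0, 0.288, 0.958, -0.0]
wrist_force: [-4.0, 0.3, 9.8]
opening: 0.283
grasp_force: 60.6
```

Contact. I'll release, rise clear and check everything.

Request:
servo_tool:
  motion:
    - [[0,0,0,0,0.3],[0,0,0,0,-0.2],[0,0,0,0,-0.2],[0,0,-5,0,-0.2],[0,0,-9.5,0,-0.2]]

```text
time_s: 22.85
eef_pos: [0.4903, 0.1062, 0.1457]
eef_rot: [-0.002, 0.288, 0.958, -0.001]
wrist_force: [1.4, -0.3, -0.3]
opening: 0.597
grasp_force: 0.0
```

Request:
servo_tool:
  motion:
    - [[3,3,-3,0,-0.2],[6,6,-6,0,-0.2],[9,9,-9,0,-0.2],[12,12,-9,0,-0.2],[12,12,-9,0,-0.2]]

```text
time_s: 23.35
eef_pos: [0.4568, 0.2774, 0.2381]
eef_rot: [0.001, 0.285, 0.958, 0.002]
wrist_force: [-0.2, -1.2, -0.3]
opening: 0.594
grasp_force: 0.0
```

```bash
python3 - <<'E'
from h import *
from bench import ctrl
w=shot("w18"); X=wcloud(w); blob(X,(.492,.106),.055,.08,.03)
c=ctrl.camera("top"); a=np.load("top0.npz")["pixels"]
cv2.imwrite("pics/final.png",c["pixels"][:,:,::-1])
for n,(u,v,h,g) in dict(screw=(387,305,44,12),spanner=(211,298,38,9),brush=(298,303,42,8)).items():
    A=a[v-h:v+h,u-g:u+g];B=c["pixels"][v-h:v+h,u-g:u+g]; s=cv2.phaseCorrelate(*[np.float32(cv2.cvtColor(i,7)) for i in (A,B)]); print(n,s)
E
```

```text
t 23.35 p [0.4568 0.2774 0.2381] ty 56.87 open 0.594 gf 0.0
312 [491.4 106.6] [21.1 19. ] 71.0 top 0.0637
screw ((-0.25950024554694195, -0.1307140322792293), 0.5220673483830911)
spanner ((0.012510402770006479, -0.0025979625678473894), 0.9976536802947521)
brush ((0.40258896897207475, -0.046924885330142274), 0.5892856803205279)
```

View pics/final.png

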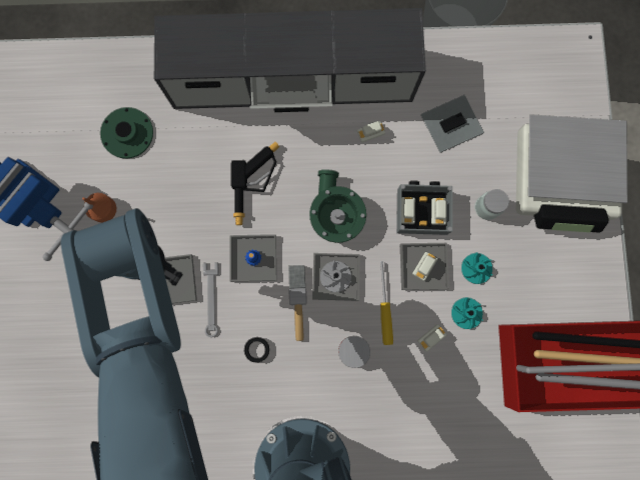

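The final top view shows the nozzle at (253,258), the impeller at (338,275) and the fuse holder at (426,266), each in its own tray. The tools are where they were, and the arm is clear at 0.24 m. I'll hand in.

```bash
python3 -c "
from bench import ctrl
print(ctrl.hand_in())"
```

```text
the job is handed in; nothing more can be done
None
```

The impeller, fuse holder and nozzle are each within about 1 mm of the middle of their own trays and the same way up. The spare tray is empty again, the tools look undisturbed in the before/after views, and I handed the job in after about 23 s of robot time.

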